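# Sweep the loose heatsinks into the parts bay

### The job

Clear the blue mat: with the fingertips, sweep the three small copper heatsinks along the mat into the yellow open-fronted parts bay, so that all three lie flat on its floor, wholly inside. Push them only, never pick one up, and leave the fan, the jar and the screwdriver where they are.

Things in the scene. Friction and masses are not known exactly. Their poses are not given: they have to be found in the camera images.
- sink_a: copper chip heatsink with six upright fins, 30 x 30 mm and 18 mm high, about 45 g, loose and lying flat on the mat; one of three alike. Origin at the centre of its underside, z up; its x and y axes are square to its sides. It slides when pushed from the side and turns flush with a flat pusher.
- sink_b: copper chip heatsink with six upright fins, 30 x 30 mm and 18 mm high, about 45 g, loose and lying flat on the mat; one of three alike. Origin at the centre of its underside, z up; its x and y axes are square to its sides. It slides when pushed from the side and turns flush with a flat pusher.
- sink_c: copper chip heatsink with six upright fins, 30 x 30 mm and 18 mm high, about 45 g, loose and lying flat on the mat; one of three alike. Origin at the centre of its underside, z up; its x and y axes are square to its sides. It slides when pushed from the side and turns flush with a flat pusher.
- bay: yellow three-walled parts bay, fixed on the mat, inside 110 mm deep (its x) by 130 wide (y); walls 5 thick, 22 high at the back (+x) and both sides. Front (-x, roughly towards the robot) fully open, no sill; floor flush with the mat, so things slide in. Origin: centre of the inside floor at the mat's top; mouth at x = -55 mm, back wall at +55, side walls at y = +-65; place and yaw vary
- mat: blue work mat, fixed, 440 mm (x) by 660 mm (y), 3 mm thick: its top is 3 mm above the table top. Origin at the centre of its underside, on the table top. Heatsinks, bay, fan and jar stand on it
- fan: small black square fan lying flat on the mat to the left (+y) of the bay, loose, 40 x 40 x 20 mm; leave it. Origin at the centre of its underside
- jar: small upright jar with a white cap on the mat to the right (-y) of the bay, loose, 36 mm across and 45 mm high; leave it. Origin at the centre of its underside
- driver: screwdriver with a green handle lying on the table left of the mat, loose, 190 mm long, along its x axis; leave it. Origin under its middle
- board: black computer mainboard lying on the table right of the mat, fixed, 170 x 170 mm, up to 32 mm high; origin at the centre of its underside

How it is judged (in metres and radians):
At the end, for the whole second after the job is handed in: All three heatsinks lie flat (within 0.2 rad) and at rest on the bay's floor, their centres at least 15 mm inside the mouth line and between the walls; fan, jar and screwdriver are within 20 mm of where they started (x of sink_a in the frame of bay between -0.04 and 0.05 m and y of sink_a in the frame of bay between -0.058 and 0.058 m and z of each of sink_a, sink_b, sink_c in the frame of bay below 0.006 m and angle between each of sink_a, sink_b, sink_c's own z axis and vertical below 0.2 rad and linear speed of each of sink_a, sink_b, sink_c below 0.02 m/s and x of sink_b in the frame of bay between -0.04 and 0.05 m and y of sink_b in the frame of bay between -0.058 and 0.058 m and x of sink_c in the frame of bay between -0.04 and 0.05 m and y of sink_c in the frame of bay between -0.058 and 0.058 m and distance of each of fan, jar, driver from where it was at the start of the episode below 0.02 m); the robot touches nothing.
It fails at once if a heatsink is picked up (its underside rises more than 19 mm off the mat) (height (world z) of any of sink_a, sink_b, sink_c above 0.022 m).
It fails at once if the fan is pushed out of its place by more than 20 mm or tipped over (distance of fan from where it was at the start of the episode above 0.02 m or angle between fan's own z axis and vertical above 0.35 rad).
It fails at once if the jar is pushed out of its place by more than 20 mm or tipped over (distance of jar from where it was at the start of the episode above 0.02 m or angle between jar's own z axis and vertical above 0.35 rad).
It fails at once if the screwdriver is pushed out of its place by more than 20 mm (distance of driver from where it was at the start of the episode above 0.02 m).
It also fails if it takes over 72 s, if anything falls off the work surface, if the arm or the gripper's body presses on something with over 40 N, if the wrist force passes 120 N, or if a joint passes its speed limit or range.

### The arm

A 7-joint arm with a two-finger parallel gripper is mounted at the origin on the work surface. World frame = base frame: x ahead of the robot, y to its left, z up, the work surface at z = 0. Lengths are in mm, angles in degrees, forces in N, time in s.
With the tool pointing down it reaches from about 400 to 850 mm from the base axis. Payload 6.9 kg.
Tool frame: the origin (TCP) lies on the centre line of the jaws, within the pads' length; the fingertips stand ahead of it and the grasp point (between the pads) lies 2 mm behind it (tip_extent is the z of the fingertips in the tool frame, in mm); z points along the fingers, y is the direction in which the jaws open and shut (so a half turn about z gives the same grasp; the last joint's range is limited). The gripper opens to 85 mm and grips with 20 to 120 N. Pads are 22 mm wide; open, the fingers measure 114 mm over their backs; the gripper's body (76 mm by 85 mm) begins 54 mm behind the grasp point. The pads swing forward as they close: fully open they stand 13 mm farther back than shut.
Start: joints at [76.289, 29.078, -13.613, 85.955, 7.202, 65.827, -8.869], TCP at [211.226, -588.213, 214.575] pointing down, gripper open.
Joint ranges: [-176.47, 176.47], [-13.61, 117.27], [-81.72, 77.17], [0.22, 143.17], [-87.28, 267.28], [10, 112.55], [-165.47, 165.47]. Speed limits (degrees/s): [136.94, 136.94, 180, 180, 180, 180, 180].

### API

Orientations are given as [roll, pitch, yaw] about the fixed x, y, z axes, in that order (R = Rz(yaw) Ry(pitch) Rx(roll)).
In Python, from station import * gives the robot as it stands.
- The arm moves only by the tool step_arm, never from a script. Its argument "deltas" is a list of rows, each a list of 3 entries, a list of its own where there are three numbers: the shift along the tool's x, y, z in mm, then the turn, a rotation vector about the tool's x, y, z in rad, then the closure, from 0 (fully open) to 1 (shut). A call has 1 to 20 rows; each row is the pose to reach, as a shift and turn from the pose commanded when the call began, along the tool's axes at that moment; what a row does not reach only later rows make up. A row lasts 1/10 s, in which the tool goes at most 50 mm and 8.59 degrees, less where a joint would pass 70% of its speed; a pose out of reach is approached as far as the arm can. A call with a gripper value outside its range is refused whole. The fingers move at their own pace and stop on an object; "newtons" is the grip in N (left out, the last holds). Time passes only in rows, so rows that repeat a pose let the fingers close. It gives the time, the measured TCP pose, the force and the opening at its end, in the units of the state.
- get_obs(): the state, without advancing time (a new reading comes with each control period).
- grab_frame(name): name is "scene" or "top"; returns a dict with "image" (480x640x3 uint8, red, green, blue), "range_z" (480x640 float32, mm along the optical axis (not along the pixel's ray), 0 where there is no reading), "fx", "fy", "cx", "cy" (pixels), "k1" (the pictures are not rectified: a ray, as slopes to the right and down, at radius r is drawn at 1 + k1 r^2 times it, then the intrinsics apply), "extrinsics" (4x4, takes a point from camera to world coordinates). Camera axes: x right, y up, looking along -z (the intrinsics and any distortion apply to the point x, -y, -z); pixel columns grow to the right and rows downward; lengths in mm; the calibration is good to about 2 mm. A picture is of the moment at which its call begins.
- finish_job(): hands the job in, once; it reports no verdict.
The state is a dict: "clock": time; "joints": joint angles; "dq": joint speeds; "effort": joint torques, N m; "ee_pos": TCP position; "tcp_rot": TCP orientation; "wrist_force": force on the tool from outside, world axes, zero at the start; "torque": the same for the moment, N m; "finger_gap": finger opening in mm.
Only numpy, scipy, OpenCV 4.12 (cv2) and the standard library are available. Lean on these libraries where they do the work, as an engineer would, in place of code of your own. Each camera call takes 0.05 s, during which the arm holds its last target. There are 200 camera calls.

## Working session

There is one attempt and no reset: what is moved stays moved. The work goes in short steps, Python scripts to look and compute and a tool call to move; the robot and the scene stay as the last step left them, time stands still between calls to the robot, and variables do not carry over. Pictures are saved under pics/ and viewed, about 8 in all and at most 12, crops included, and the job is handed in when it is done.

Besides the shell and the picture viewer there is one more tool, called by a JSON object that holds its "name" and its "arguments". step_arm: Moves the arm, as the interface text tells. Its arguments: {"type":"object","properties":{"deltas":{"type":"array","items":{"type":"array"}},"newtons":{"type":"number"}},"required":["deltas"]}

```bash
mkdir -p pics; ls
python3 - <<'E'
from station import *
import cv2, numpy as np
o=get_obs(); print(o)
for n in("top","scene"):
    f=grab_frame(n); cv2.imwrite(f"pics/{n}0.png",f["image"][:,:,::-1]); np.save(f"{n}0.npy",f,allow_pickle=True)
    print(n,f["fx"],f["fy"],f["cx"],f["cy"],f["k1"],np.round(f["extrinsics"],3).tolist())
E
```

```text
pics
{'clock': 0.0, 'joints': array([ 76.29052586,  29.1251341 , -13.60835752,  86.00921325,
         7.20027768,  65.82829748,  -8.86883099]), 'dq': array([-0.01200629, -0.04292855, -0.10424816,  0.05753142,  0.00366282,
        0.04404462,  0.09068803]), 'effort': array([-6.20602987e-04, -6.20600080e+01, -2.18757503e+00, -2.49657887e+01,
        1.24165358e-02,  1.19830831e-02,  8.80884869e-06]), 'ee_pos': array([ 210.98277693, -587.72995047,  213.73056632]), 'tcp_rot': array([-1.79895932e+02,  9.96515623e-04,  1.97543526e+01]), 'wrist_force': array([0.50042094, 0.10345024, 0.13192143]), 'torque': array([0.0259495 , 0.01410392, 0.00138083]), 'finger_gap': 85.11132624545611}
top 439.5730554994389 439.5730554994389 316.4184753973072 240.66084026823083 -0.037552747930363055 [[-0.085, 0.973, -0.217, 270.344], [-0.996, -0.083, 0.016, -18.492], [-0.002, 0.217, 0.976, 1327.878], [0.0, 0.0, 0.0, 1.0]]
scene 501.7925406478594 501.7925406478594 327.0933878807544 236.51920763459634 -0.0421822303075208 [[-0.774, -0.483, 0.41, 1030.126], [0.633, -0.573, 0.521, 591.712], [-0.016, 0.663, 0.749, 905.866], [0.0, 0.0, 0.0, 1.0]]
```

View pics/top0.png

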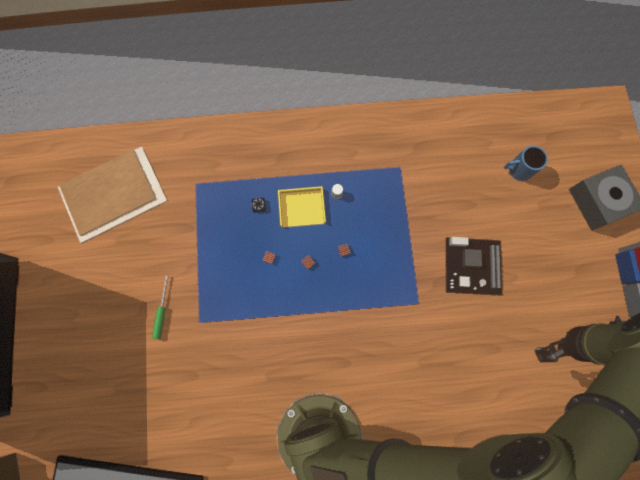

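View pics/scene0.png

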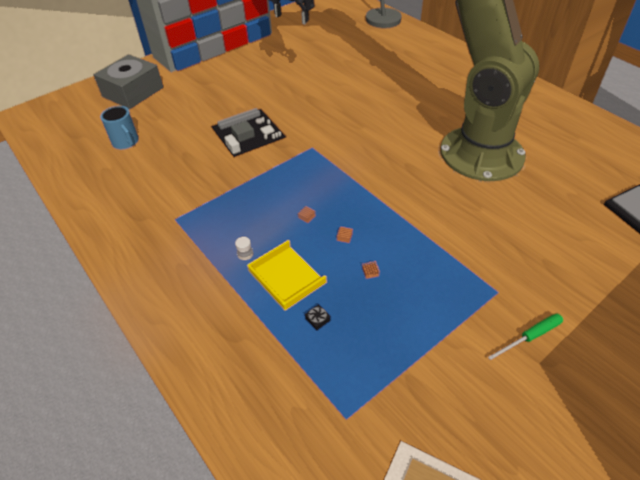

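The top view shows sinks at about (269,257), (308,262) and (344,250), the bay at (302,208), the fan at (259,204) and the jar at (337,190). The scene view shows the same layout, with nothing in between.

```bash
cat > h.py <<'E'
import numpy as np, cv2
def ray(f,px,z):
    """pixels (N,2) -> world points on plane z"""
    K=np.array([[f["fx"],0,f["cx"]],[0,f["fy"],f["cy"]],[0,0,1]])
    u=cv2.undistortPoints(np.float64(px).reshape(-1,1,2),K,np.array([f["k1"],0,0,0.]))[:,0]
    T=f["extrinsics"]; d=np.c_[u[:,0],-u[:,1],-np.ones(len(u))]@T[:3,:3].T
    o=T[:3,3]; return o+d*((z-o[2])/d[:,2])[:,None]
def mask(f,lo,hi):
    return cv2.inRange(cv2.cvtColor(f["image"],cv2.COLOR_RGB2HSV),lo,hi)
def blobs(m,amin,amax):
    c,_=cv2.findContours(m,cv2.RETR_EXTERNAL,cv2.CHAIN_APPROX_NONE)
    return [k for k in c if amin<=cv2.contourArea(k)<=amax]
def inmat(f):
    c=max(blobs(mask(f,(105,120,40),(125,255,255)),5000,1e6),key=cv2.contourArea)
    m=np.zeros(f["image"].shape[:2],np.uint8); cv2.drawContours(m,[cv2.convexHull(c)],-1,255,-1); return m,cv2.convexHull(c)
def rect(f,k,z):
    p=ray(f,k.reshape(-1,2),z)[:,:2]; r=cv2.minAreaRect(np.float32(p)); return np.round(r[0],1),np.round(r[1],1),round(r[2],1)
def sinks(f,z=17):
    m,_=inmat(f); s=mask(f,(0,60,40),(16,255,255))&m
    return [(k,)+rect(f,k,z) for k in blobs(s,15,2000)]
E
python3 - <<'E'
from h import *
for n in("top","scene"):
    f=np.load(n+"0.npy",allow_pickle=True).item()
    m,h=inmat(f); print(n,"mat",rect(f,h,3))
    for s in sinks(f): print(" sink",s[1:],np.mean(s[0],axis=(0,1)))
    y=mask(f,(22,120,80),(34,255,255))&m
    for k in blobs(y,200,1e5):
        print(" bay z25",rect(f,k,25)," z3",rect(f,k,3)); print(np.round(ray(f,cv2.approxPolyDP(k,3,True)[:,0],25)[:,:2]).tolist(),cv2.approxPolyDP(k,3,True)[:,0].tolist())
    w=mask(f,(0,0,150),(179,60,255))&m
    for k in blobs(w,10,1000): print(" jar",rect(f,k,48))
    b=mask(f,(0,0,0),(179,255,45))&m
    for k in blobs(b,30,2000): print(" fan",rect(f,k,23))
    s=6; cv2.imwrite(f"pics/{n}1.png",cv2.resize(f["image"][175:275,240:365] if n=="top" else f["image"][195:335,230:390],None,fx=5,fy=5 if n=="top" else 4,interpolation=cv2.INTER_CUBIC)[:,:,::-1])
E
```

```text
top mat (array([564.1,   0. ]), array([431.6, 651.8]), 0.1)
 sink (array([497.4,  -8.4]), array([30.2, 27.9]), 39.8) [307.92592593 262.        ]
 sink (array([523.1, 108. ]), array([29.6, 29.7]), 64.9) [268.48484848 257.09090909]
 sink (array([ 526.8, -120.4]), array([30.2, 30. ]), 13.8) [343.72727273 249.72727273]
 bay z25 (array([672.6,  -2.7]), array([118.9, 138.7]), 0.1)  z3 (array([679.4,  -2.4]), array([120.9, 141.1]), 0.1)
[[730.0, -69.0], [731.0, 62.0], [621.0, 67.0], [725.0, 63.0], [728.0, -53.0], [714.0, -64.0], [713.0, 42.0], [613.0, 46.0], [616.0, -68.0]] [[321, 187], [279, 190], [280, 224], [279, 192], [316, 188], [320, 192], [286, 195], [287, 226], [324, 222]]
 jar (array([ 711. , -116.4]), array([30.7, 32.4]), 84.7)
scene mat (array([571.8,   1.7]), array([654.6, 435.6]), 89.9)
 sink (array([531.1, 111.9]), array([39.8, 32. ]), 62.9) [370.40425532 269.78723404]
 sink (array([507.2,  -6.6]), array([43.4, 31.5]), 36.0) [344.06521739 234.08695652]
 sink (array([ 534.7, -117.2]), array([40., 35.]), 15.4) [306.2972973  214.10810811]
 bay z25 (array([683.9,   3.2]), array([152. , 119.8]), 89.9)  z3 (array([675.3, -11.5]), array([155.8, 122.8]), 89.9)
[[626.0, -69.0], [735.0, -72.0], [744.0, 77.0], [634.0, 78.0], [624.0, 65.0], [634.0, 60.0]] [[288, 241], [248, 264], [284, 309], [325, 282], [325, 276], [320, 277]]
 jar (array([737.8, -74.9]), array([10.4, 26.6]), 56.7)
 jar (array([ 721.2, -112.9]), array([46. , 31.9]), 56.6)
 fan (array([708.8, 142.6]), array([33.7, 48.8]), 43.7)
```

View pics/top1.png

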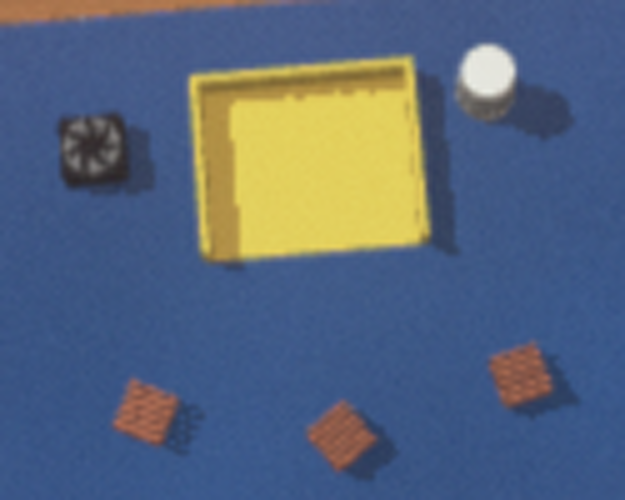

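The crop shows the bay with its open front facing down. Its outer corners are at crop (190,75), (412,57), (428,243) and (208,260). The fan is at (92,150) and the jar cap at (488,70). The three sinks are well separated.

Run:
```python
from h import *
import station; print([k for k in dir(station) if not k.startswith("_")], getattr(station,"tip_extent",None))
f=np.load("top0.npy",allow_pickle=True).item()
c=lambda p:(np.array(p)+.5)/5-.5+[240,175]
for nm,p,z in [("rimBL",(190,75),25),("rimBR",(412,57),25),("FR rim",(428,236),25),("FR floor",(430,243),3),("FL floor",(206,260),3),("fan",(93,148),23),("jarcap",(488,70),48)]:
    print(nm,np.round(ray(f,[c(p)],z)[0],1))
# range image height check at sinks
for s in sinks(f):
    u,v=np.mean(s[0],axis=(0,1)).astype(int); d=f["range_z"][v,u]; K=ray(f,[[u,v]],0)[0]-f["extrinsics"][:3,3]
    R=f["extrinsics"][:3,:3]; dc=R.T@K; print(s[1],np.round(f["extrinsics"][:3,3]+K*d/-dc[2],1))
```

```text
['MotionError', 'finish_job', 'get_obs', 'grab_frame', 'tip_extent'] 17.0
rimBL [732.8  66.7  25. ]
rimBR [732.7 -72.4  25. ]
FR rim [616.6 -72.   25. ]
FR floor [617.8 -73.7   3. ]
FL floor [618.8  66.1   3. ]
fan [691.2 130.   23. ]
jarcap [ 712.2 -117.1   48. ]
[497.4  -8.4] [500.1  -6.2   5.7]
[523.1 108. ] [523.1 110.1  19.5]
[ 526.8 -120.4] [ 528.7 -118.6   17.4]
```

{"name": "step_arm", "arguments": {"deltas": [[[403,-474,114],[0,0,0.345],0.82],[[403,-474,114],[0,0,0.345],0.82],[[403,-474,114],[0,0,0.345],0.82],[[403,-474,114],[0,0,0.345],0.82],[[403,-474,114],[0,0,0.345],0.82],[[403,-474,114],[0,0,0.345],0.82],[[403,-474,114],[0,0,0.345],0.82],[[403,-474,114],[0,0,0.345],0.82],[[403,-474,114],[0,0,0.345],0.82],[[403,-474,114],[0,0,0.345],0.82],[[403,-474,114],[0,0,0.345],0.82],[[403,-474,114],[0,0,0.345],0.82],[[403,-474,114],[0,0,0.345],0.82],[[403,-474,114],[0,0,0.345],0.82],[[403,-474,114],[0,0,0.345],0.82],[[403,-474,114],[0,0,0.345],0.82],[[403,-474,114],[0,0,0.345],0.82],[[403,-474,114],[0,0,0.345],0.82]], "newtons": 20}}

```text
clock: 1.9
ee_pos: [430.1, -7.1, 100.8]
tcp_rot: [180.0, -0.0, -0.1]
wrist_force: [0.0, 0.4, 0.0]
finger_gap: 15.7
```

{"name": "step_arm", "arguments": {"deltas": [[[0,0,20],[0,0,0],0.82],[[0,0,40],[0,0,0],0.82],[[0,0,55],[0,0,0],0.82],[[0,0,64],[0,0,0],0.82],[[0,0,66],[0,0,0],0.82],[[0,0,68],[0,0,0],0.82],[[0,0,68],[0,0,0],0.82]]}}

```text
clock: 2.6
ee_pos: [430.6, -6.0, 32.9]
tcp_rot: [-180.0, -0.0, -0.0]
wrist_force: [0.3, 0.5, -0.1]
finger_gap: 15.4
```

Run:
```python
from h import *
from station import *
print(np.round(get_obs()["joints"],1))
f=grab_frame("scene"); i=f["image"]
cv2.imwrite("pics/s2.png",cv2.resize(i[140:290,280:480],None,fx=4,fy=4,interpolation=cv2.INTER_CUBIC)[:,:,::-1])
```

```text
[   6.9   28.   -13.2  127.3   14.2   26.  -107.7]
```

View pics/s2.png

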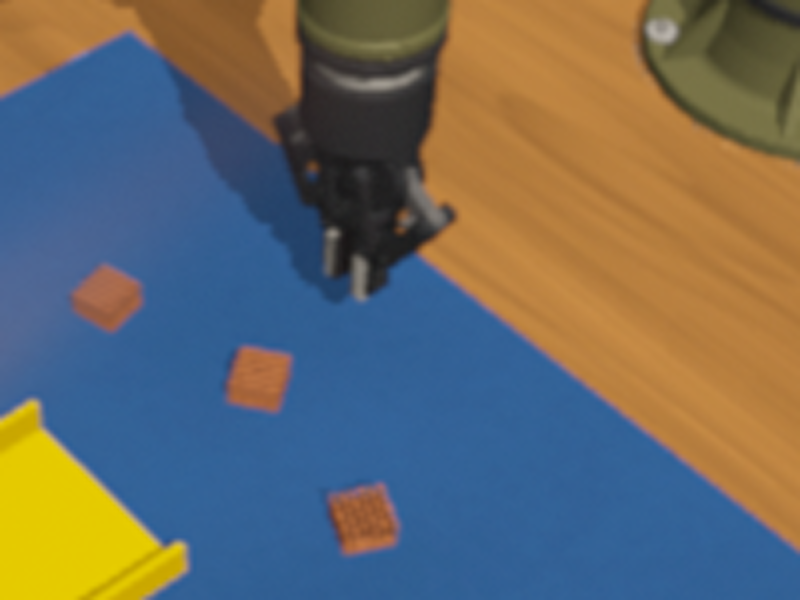

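{"name": "step_arm", "arguments": {"deltas": [[[0,0,1],[0,0,0],0.82],[[0,0,2],[0,0,0],0.82],[[0,0,3],[0,0,0],0.82],[[0,0,3],[0,0,0],0.82]]}}

```text
clock: 3.05
ee_pos: [430.3, -5.9, 29.6]
tcp_rot: [-180.0, 0.0, -0.0]
wrist_force: [1.0, 0.4, -1.1]
finger_gap: 15.8
```

{"name": "step_arm", "arguments": {"deltas": [[[0,0,4],[0,0,0],0.82],[[12,0,4],[0,0,0],0.82],[[24,0,4],[0,0,0],0.82],[[32,0,4],[0,0,0],0.82],[[38,0,4],[0,0,0],0.82],[[44,0,4],[0,0,0],0.82],[[50,0,4],[0,0,0],0.82],[[57,0,4],[0,0,0],0.82],[[65,0,4],[0,0,0],0.82],[[74,0,4],[0,0,0],0.82],[[84,0,4],[0,0,0],0.82],[[94,0,4],[0,0,0],0.82],[[104,0,4],[0,0,0],0.82],[[114,0,4],[0,0,0],0.82],[[124,0,4],[0,0,0],0.82],[[134,0,4],[0,0,0],0.82],[[144,0,4],[0,0,0],0.82],[[151,0,4],[0,0,0],0.82],[[155,0,4],[0,0,0],0.82],[[155,0,4],[0,0,0],0.82]]}}

```text
clock: 5.05
ee_pos: [585.7, -5.9, 25.5]
tcp_rot: [-180.0, -0.0, -0.0]
wrist_force: [-0.0, -0.3, 0.0]
finger_gap: 15.7
```

```bash
cat > look.py <<'E'
from h import *
from station import *
import sys
o=get_obs(); print(np.round(o["joints"],1),np.round(o["ee_pos"],1),o["clock"])
for n in("top","scene"):
    f=grab_frame(n)
    for s in sinks(f): print(n,s[1:],np.mean(s[0],axis=(0,1)).round())
    i=f["image"]; np.save(n+"_last.npy",f,allow_pickle=True)
    if len(sys.argv)>1:
        j=i[160:310,220:420] if n=="top" else i[190:340,230:430]
        cv2.imwrite(f"pics/{n}_{sys.argv[1]}.png",cv2.resize(j,None,fx=4,fy=4,interpolation=cv2.INTER_CUBIC)[:,:,::-1])
E
python3 look.py
```

```text
[   7.    37.8  -13.9  104.7   13.5   39.1 -104.7] [585.7  -5.9  25.5] 5.05
top (array([522.7, 108.2]), array([29.8, 29. ]), 66.5) [269. 257.]
scene (array([531. , 112.1]), array([39.5, 32. ]), 64.7) [370. 270.]
scene (array([507.7,  -7.2]), array([43.2, 33. ]), 35.0) [344. 234.]
```

```bash
python3 look.py 3
```

```text
[   7.    37.8  -13.9  104.7   13.5   39.1 -104.7] [584.9  -6.   25.5] 5.15
top (array([522.7, 108.2]), array([29.8, 29. ]), 66.5) [269. 257.]
scene (array([531. , 112.1]), array([39.5, 32. ]), 64.7) [370. 270.]
scene (array([507.7,  -7.2]), array([43.2, 33. ]), 35.0) [344. 234.]
```

View pics/scene_3.png

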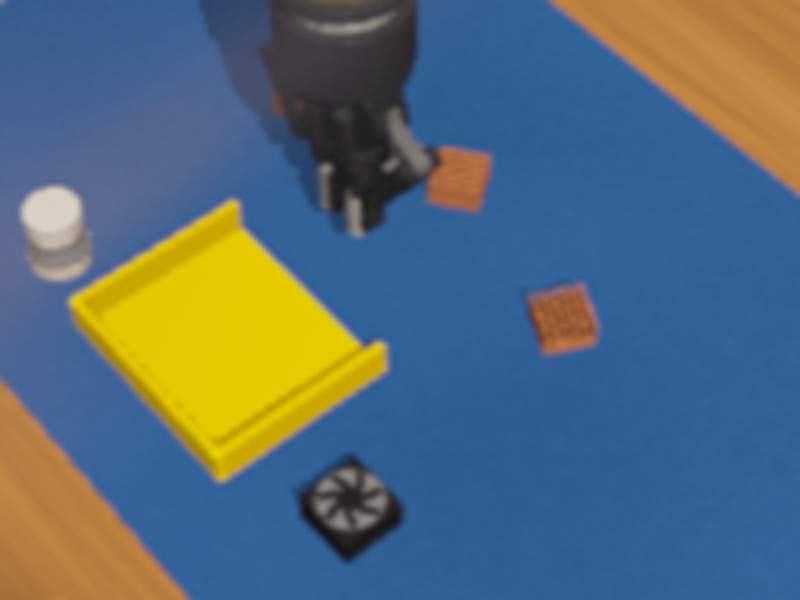

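The middle sink hasn't moved: it is still at (344,235) full-frame and the gripper is beyond it, with its tip at (319,248). So the tips passed above it. I'll work out the true tip height from this ray.

Run:
```python
from h import *
f=np.load("scene_last.npy",allow_pickle=True).item()
g=lambda p:(np.array(p)+.5)/4-.5+[230,190]
for z in(5,10,15,20,25,30,35): print(z,np.round(ray(f,[g((345,232)),g((365,234)),g((322,208))],z)[:,:2],1).tolist())
t=np.load("top_last.npy",allow_pickle=True).item()
d=f["range_z"]; T=f["extrinsics"]
for p in[(355,222),(355,230),(358,215),(325,200)]:
    u,v=np.round(g(p)).astype(int); k=ray(f,[[u,v]],0)[0]-T[:3,3]; print(p,np.round(T[:3,3]+k*d[v,u]/-(T[:3,:3].T@k)[2],1))
```

```text
5 [[578.7, -25.1], [570.7, -16.3], [577.6, -48.6]]
10 [[581.2, -21.7], [573.2, -13.0], [580.1, -45.0]]
15 [[583.7, -18.3], [575.8, -9.6], [582.6, -41.5]]
20 [[586.2, -14.8], [578.3, -6.2], [585.1, -37.9]]
25 [[588.7, -11.4], [580.9, -2.8], [587.6, -34.4]]
30 [[591.2, -8.0], [583.4, 0.5], [590.1, -30.8]]
35 [[593.8, -4.6], [586.0, 3.9], [592.6, -27.2]]
(355, 222) [596.6   7.8  57.4]
(355, 230) [595.7   6.2  48.4]
(358, 215) [593.4   7.5  61.6]
(325, 200) [596.3 -18.3  51.2]
```

{"name": "step_arm", "arguments": {"deltas": [[[0,0,-10],[0,0,0],0.82],[[-30,0,-10],[0,0,0],0.82],[[-65,0,-10],[0,0,0],0.82],[[-105,0,-10],[0,0,0],0.82],[[-135,0,-10],[0,0,0],0.82],[[-145,0,-10],[0,0,0],0.82],[[-145,0,0],[0,0,0],0.82],[[-145,0,6],[0,0,0],0.82],[[-145,0,10],[0,0,0],0.82],[[-145,0,13],[0,0,0],0.82],[[-145,0,15],[0,0,0],0.82],[[-145,0,15],[0,0,0],0.82]]}}

```text
clock: 6.45
ee_pos: [440.4, -5.8, 10.2]
tcp_rot: [-180.0, 0.0, -0.0]
wrist_force: [-0.2, -0.2, 0.5]
finger_gap: 15.7
```

Run:
```python
from h import *
from station import *
print(get_obs()["wrist_force"])
f=grab_frame("scene"); d=f["range_z"]; T=f["extrinsics"]
m=mask(f,(0,0,0),(179,90,110))[:, :]
vv,uu=np.mgrid[150:260,320:420]; px=np.c_[uu.ravel(),vv.ravel()]
k=ray(f,px,0)-T[:3,3]; s=d[px[:,1],px[:,0]]/-(k@T[:3,:3])[:,2]; P=T[:3,3]+k*s[:,None]
sel=(d[px[:,1],px[:,0]]>0)&(abs(P[:,0]-441)<25)&(abs(P[:,1]+6)<40)&(P[:,2]>8)
Q=P[sel]; o=np.argsort(Q[:,2])[:12]; print(np.c_[Q[o],px[sel][o]].round(0))
```

```text
[-0.21734665 -0.23347073  0.52268755]
[[428.  12.   9. 374. 225.]
 [438. -14.  27. 364. 216.]
 [444. -14.  27. 362. 217.]
 [448. -13.  27. 361. 218.]
 [444.   8.  28. 368. 222.]
 [446. -15.  28. 361. 217.]
 [441. -14.  28. 363. 216.]
 [449.   9.  28. 367. 223.]
 [451.   4.  29. 365. 222.]
 [451. -13.  29. 360. 218.]
 [451. -17.  29. 359. 217.]
 [441. -15.  31. 363. 215.]]
```

{"name": "step_arm", "arguments": {"deltas": [[[0,0,4],[0,0,0],0.82],[[0,0,8],[0,0,0],0.82],[[0,0,11],[0,0,0],0.82],[[0,0,13],[0,0,0],0.82],[[0,0,15],[0,0,0],0.82],[[0,0,15],[0,0,0],0.82]]}}

```text
clock: 7.1
ee_pos: [440.2, -5.9, -4.7]
tcp_rot: [-180.0, 0.0, -0.0]
wrist_force: [-0.5, 0.1, 0.0]
finger_gap: 15.6
```

Run:
```python
from h import *
from station import *
f=grab_frame("scene"); d=f["range_z"]; T=f["extrinsics"]
vv,uu=np.mgrid[150:260,320:420]; px=np.c_[uu.ravel(),vv.ravel()]
k=ray(f,px,0)-T[:3,3]; s=d[px[:,1],px[:,0]]/-(k@T[:3,:3])[:,2]; P=T[:3,3]+k*s[:,None]
sel=(d[px[:,1],px[:,0]]>0)&(abs(P[:,0]-441)<25)&(abs(P[:,1]+6)<40)&(P[:,2]>8)
Q=P[sel]; o=np.argsort(Q[:,2])[:10]; print(np.c_[Q[o],px[sel][o]].round(0))
```

```text
[[454.   2.   8. 363. 228.]
 [443. -14.  13. 362. 221.]
 [449. -15.  13. 360. 222.]
 [438. -13.  13. 364. 220.]
 [450.   8.  14. 366. 227.]
 [450.   0.  14. 364. 225.]
 [451.   5.  16. 365. 226.]
 [450.  11.  16. 367. 227.]
 [450. -11.  16. 361. 222.]
 [444. -14.  17. 362. 220.]]
```

{"name": "step_arm", "arguments": {"deltas": [[[0,0,3],[0,0,0],0.82],[[10,0,3],[0,0,0],0.82],[[18,0,3],[0,0,0],0.82],[[24,0,3],[0,0,0],0.82],[[30,0,3],[0,0,0],0.82],[[36,0,3],[0,0,0],0.82],[[42,0,3],[0,0,0],0.82],[[49,0,3],[0,0,0],0.82],[[57,0,3],[0,0,0],0.82],[[66,0,3],[0,0,0],0.82],[[76,0,3],[0,0,0],0.82],[[86,0,3],[0,0,0],0.82],[[96,0,3],[0,0,0],0.82],[[105,0,3],[0,0,0],0.82],[[112,0,3],[0,0,0],0.82],[[117,0,3],[0,0,0],0.82],[[120,0,3],[0,0,0],0.82],[[120,0,3],[0,0,0],0.82]]}}

```text
clock: 8.95
ee_pos: [560.6, -5.9, -7.4]
tcp_rot: [-180.0, -0.0, -0.0]
wrist_force: [0.1, 0.9, -0.7]
finger_gap: 15.1
```

```bash
python3 look.py
```

```text
[   6.3   39.1  -12.8  109.9   14.9   32.7 -106.4] [560.6  -5.9  -7.4] 8.95
top (array([523. , 108.1]), array([29.7, 29.4]), 64.7) [269. 257.]
scene (array([531. , 112.1]), array([39.5, 32. ]), 64.7) [370. 270.]
scene (array([587.4,  -4. ]), array([45.1, 30.2]), 50.9) [318. 252.]
scene (array([ 544.3, -117.9]), array([44.2, 22.4]), 68.1) [304. 216.]
```

The sink now moves with the fingers. Pushing on into the bay.

{"name": "step_arm", "arguments": {"deltas": [[[5,0,0],[0,0,0],0.82],[[12,0,0],[0,0,0],0.82],[[21,0,0],[0,0,0],0.82],[[31,0,0],[0,0,0],0.82],[[41,0,0],[0,0,0],0.82],[[51,0,0],[0,0,0],0.82],[[61,0,0],[0,0,0],0.82],[[71,0,0],[0,0,0],0.82],[[81,0,0],[0,0,0],0.82],[[91,0,0],[0,0,0],0.82],[[99,0,0],[0,0,0],0.82],[[104,0,0],[0,0,0],0.82],[[107,0,0],[0,0,0],0.82],[[109,0,0],[0,0,0],0.82],[[109,0,0],[0,0,0],0.82]]}}

```text
clock: 10.55
ee_pos: [669.3, -6.0, -7.4]
tcp_rot: [180.0, 0.0, -0.0]
wrist_force: [-0.6, -0.3, -0.3]
finger_gap: 15.4
```

```bash
python3 look.py 4
```

```text
[   6.2   45.8  -13.6   92.1   14.1   43.9 -103.7] [669.3  -6.   -7.4] 10.55
top (array([522.7, 108.2]), array([29.8, 29. ]), 66.5) [269. 257.]
scene (array([694.5,  -3.1]), array([42.3, 31.1]), 54.7) [281. 276.]
scene (array([531.1, 111.9]), array([39.8, 32. ]), 62.9) [370. 270.]
scene (array([ 532.4, -115.1]), array([48. , 31.4]), 47.5) [307. 214.]
```

View pics/scene_4.png

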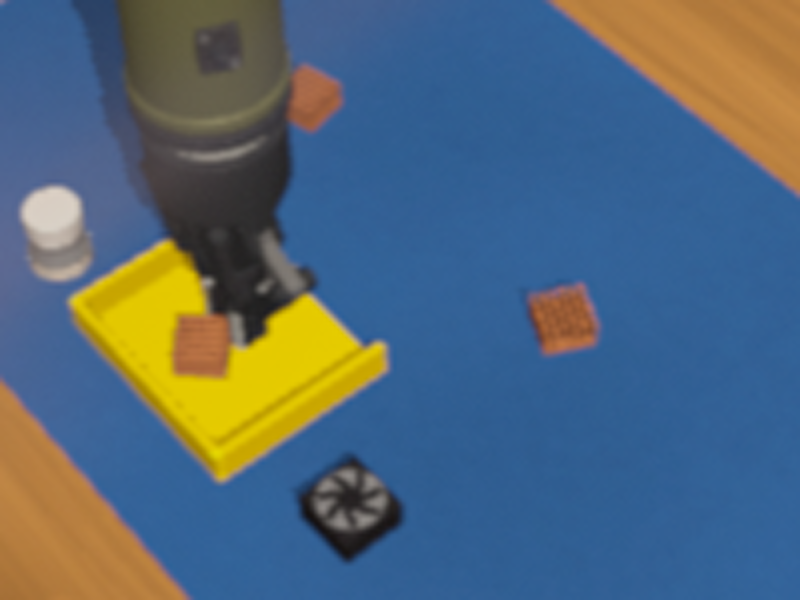

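The first sink lies flat inside the bay, at crop (202,345), and the jar and fan are untouched. Next, the left sink: lift, go round to its +y side and turn the jaws a quarter.

{"name": "step_arm", "arguments": {"deltas": [[[-10,0,0],[0,0,0],0.82],[[-15,0,-40],[0,0,0],0.82],[[-20,0,-70],[0,0,0.1],0.82],[[-55,-30,-70],[0,0,0.25],0.82],[[-90,-65,-70],[0,0,0.4],0.82],[[-120,-100,-70],[0,0,0.55],0.82],[[-145,-135,-70],[0,0,0.7],0.82],[[-145,-160,-70],[0,0,0.85],0.82],[[-145,-166,-70],[0,0,1.0],0.82],[[-145,-166,-70],[0,0,1.15],0.82],[[-145,-166,-70],[0,0,1.3],0.82],[[-145,-166,-70],[0,0,1.45],0.82],[[-145,-166,-70],[0,0,1.571],0.82],[[-145,-166,-70],[0,0,1.571],0.82],[[-145,-166,-70],[0,0,1.571],0.82]]}}

```text
clock: 12.15
ee_pos: [523.8, 160.4, 62.2]
tcp_rot: [180.0, -0.1, -89.8]
wrist_force: [0.1, 0.3, -0.0]
finger_gap: 15.1
```

```bash
python3 look.py
```

```text
[ -44.7   38.2   40.6  109.1  -34.2   45.5 -165.1] [523.8 160.4  62.2] 12.15
top (array([523.1, 108. ]), array([29.6, 29.7]), 64.9) [269. 257.]
top (array([ 526.8, -120.4]), array([30.2, 30. ]), 13.8) [344. 250.]
top (array([688.2,  -5.4]), array([31.4, 29.3]), 47.1) [302. 202.]
scene (array([696.9,  -3.8]), array([40.4, 26.8]), 53.8) [280. 276.]
scene (array([530.9, 111.4]), array([40.8, 32. ]), 62.9) [370. 270.]
scene (array([ 534.7, -117.2]), array([40., 35.]), 15.4) [306. 214.]
```

{"name": "step_arm", "arguments": {"deltas": [[[0,0,0],[0,0,-0.15],0.82],[[0,0,0],[0,0,-0.3],0.82],[[0,0,0],[0,0,-0.45],0.82],[[0,0,0],[0,0,-0.6],0.82],[[0,0,0],[0,0,-0.75],0.82],[[0,0,0],[0,0,-0.9],0.82],[[0,0,0],[0,0,-1.05],0.82],[[0,0,0],[0,0,-1.2],0.82],[[0,0,0],[0,0,-1.35],0.82],[[0,0,0],[0,0,-1.5],0.82],[[0,0,0],[0,0,-1.65],0.82],[[0,0,0],[0,0,-1.8],0.82],[[0,0,0],[0,0,-1.95],0.82],[[0,0,0],[0,0,-2.1],0.82],[[0,0,0],[0,0,-2.1],0.82]]}}

```text
clock: 13.75
ee_pos: [525.0, 159.6, 63.4]
tcp_rot: [-180.0, -0.1, 30.5]
wrist_force: [1.0, -0.0, -0.1]
finger_gap: 15.4
```

{"name": "step_arm", "arguments": {"deltas": [[[0,0,0],[0,0,-0.15],0.82],[[0,0,0],[0,0,-0.3],0.82],[[0,0,0],[0,0,-0.45],0.82],[[0,0,0],[0,0,-0.6],0.82],[[0,0,0],[0,0,-0.75],0.82],[[0,0,0],[0,0,-0.9],0.82],[[0,0,0],[0,0,-1.041],0.82],[[0,0,0],[0,0,-1.041],0.82],[[0,0,0],[0,0,-1.041],0.82]]}}

```text
clock: 14.65
ee_pos: [524.6, 159.8, 62.9]
tcp_rot: [180.0, -0.0, 89.6]
wrist_force: [-0.3, 0.5, -0.4]
finger_gap: 15.0
```

```bash
python3 look.py
```

```text
[-11.5  32.2 -12.1 108.7  10.   40.1 -29.9] [524.6 159.8  62.9] 14.65
top (array([ 526.6, -120.6]), array([30.2, 30. ]), 12.7) [344. 250.]
top (array([687.9,  -5.7]), array([31.4, 29.3]), 47.1) [302. 202.]
scene (array([696.9,  -3.8]), array([40.4, 26.8]), 53.8) [280. 276.]
scene (array([530.8, 111.5]), array([40.6, 32. ]), 64.7) [370. 270.]
scene (array([ 534.7, -117.2]), array([40., 35.]), 15.4) [306. 214.]
```

{"name": "step_arm", "arguments": {"deltas": [[[0,0,30],[0,0,0],0.82],[[0,0,52],[0,0,0],0.82],[[0,0,60],[0,0,0],0.82],[[0,0,66],[0,0,0],0.82],[[0,0,70],[0,0,0],0.82],[[-6,0,70],[0,0,0],0.82],[[-13,0,70],[0,0,0],0.82],[[-19,0,70],[0,0,0],0.82],[[-25,0,70],[0,0,0],0.82],[[-32,0,70],[0,0,0],0.82],[[-40,0,70],[0,0,0],0.82],[[-49,0,70],[0,0,0],0.82],[[-58,0,70],[0,0,0],0.82],[[-67,0,70],[0,0,0],0.82],[[-76,0,70],[0,0,0],0.82],[[-85,0,70],[0,0,0],0.82],[[-92,0,70],[0,0,0],0.82],[[-96,0,70],[0,0,0],0.82],[[-98,0,70],[0,0,0],0.82],[[-98,0,70],[0,0,0],0.82]]}}

```text
clock: 16.75
ee_pos: [524.2, 61.9, -7.4]
tcp_rot: [-180.0, -0.0, 89.9]
wrist_force: [0.2, 0.3, 0.6]
finger_gap: 15.5
```

```bash
python3 look.py
```

```text
[ -2.1  37.2 -11.1 114.9  13.9  29.2 -23.2] [524.2  61.9  -7.4] 16.75
top (array([ 526.8, -120.4]), array([30.2, 30. ]), 13.8) [344. 250.]
top (array([688.3,  -5.8]), array([31.8, 29.3]), 45.5) [302. 202.]
scene (array([696.9,  -3.8]), array([40.4, 26.8]), 53.8) [280. 276.]
scene (array([543.8,  44.5]), array([14.8, 11.4]), 49.9) [346. 255.]
scene (array([ 534.7, -117.2]), array([40., 35.]), 15.4) [306. 214.]
```

{"name": "step_arm", "arguments": {"deltas": [[[12,0,0],[0,0,0],0.82],[[15,0,-40],[0,0,0],0.82],[[15,0,-70],[0,0,0.1],0.82],[[5,-20,-70],[0,0,0.25],0.82],[[-10,-40,-70],[0,0,0.4],0.82],[[-26,-62,-70],[0,0,0.55],0.82],[[-26,-62,-70],[0,0,0.7],0.82],[[-26,-62,-70],[0,0,0.85],0.82],[[-26,-62,-70],[0,0,1.0],0.82],[[-26,-62,-70],[0,0,1.15],0.82],[[-26,-62,-70],[0,0,1.3],0.82],[[-26,-62,-70],[0,0,1.45],0.82],[[-26,-62,-70],[0,0,1.571],0.82],[[-26,-62,-70],[0,0,1.571],0.82],[[-26,-62,-70],[0,0,1.571],0.82]]}}

```text
clock: 18.35
ee_pos: [462.2, 37.1, 62.6]
tcp_rot: [-180.0, -0.0, 0.2]
wrist_force: [0.9, -0.1, -0.3]
finger_gap: 15.4
```

```bash
python3 look.py
```

```text
[-16.6  27.2  12.9 121.1 -10.9  32.7 -85.7] [462.2  37.1  62.6] 18.35
top (array([ 526.8, -120.4]), array([30.2, 30. ]), 13.8) [344. 250.]
top (array([688.3,  -5.8]), array([31.8, 29.3]), 45.5) [302. 202.]
scene (array([696.9,  -3.8]), array([40.4, 26.8]), 53.8) [280. 276.]
scene (array([530.6,  39.8]), array([39.1, 30.1]), 49.9) [350. 251.]
scene (array([ 534.7, -117.2]), array([40., 35.]), 15.4) [306. 214.]
```

{"name": "step_arm", "arguments": {"deltas": [[[0,2,30],[0,0,0],0.94],[[0,2,52],[0,0,0],0.94],[[0,2,60],[0,0,0],0.94],[[0,2,66],[0,0,0],0.94],[[3,2,69],[0,0,0],0.94],[[10,2,69],[0,0,0],0.94],[[17,2,69],[0,0,0],0.94],[[23,2,69],[0,0,0],0.94],[[29,2,69],[0,0,0],0.94],[[35,2,69],[0,0,0],0.94],[[42,2,69],[0,0,0],0.94],[[50,2,69],[0,0,0],0.94],[[58,2,69],[0,0,0],0.94],[[66,2,69],[0,0,0],0.94],[[74,2,69],[0,0,0],0.94],[[82,2,69],[0,0,0],0.94],[[88,2,69],[0,0,0],0.94],[[92,2,69],[0,0,0],0.94],[[94,2,69],[0,0,0],0.94],[[94,2,69],[0,0,0],0.94]]}}

```text
clock: 20.45
ee_pos: [556.4, 34.0, -6.5]
tcp_rot: [-180.0, -0.0, -0.1]
wrist_force: [0.6, 0.1, -0.7]
finger_gap: 5.4
```

```bash
python3 look.py 5
```

```text
[-12.8  39.   10.6 110.5 -12.8  31.6 -83.6] [556.4  34.   -6.5] 20.45
top (array([ 526.6, -120.1]), array([30.4, 29.1]), 12.7) [344. 250.]
scene (array([696.9,  -3.8]), array([40.4, 26.8]), 53.8) [280. 276.]
scene (array([586.7,  44.3]), array([42.9, 33.9]), 72.2) [332. 264.]
scene (array([ 534.7, -117.2]), array([40., 35.]), 15.4) [306. 214.]
```

View pics/scene_5.png

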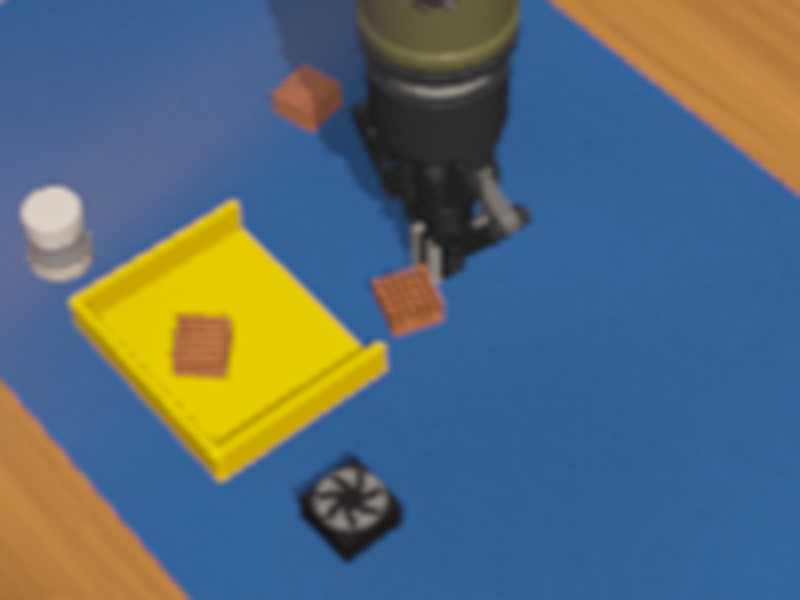

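The view shows the second sink at crop (408,300), turned about 20° and off-centre to +y, so it could catch on the bay's left wall end. I'll nudge it towards -y from the side before pushing on.

{"name": "step_arm", "arguments": {"deltas": [[[-10,0,0],[0,0,0],0.94],[[-12,0,-40],[0,0,0],0.94],[[-12,-20,-60],[0,0,0],0.94],[[10,-50,-60],[0,0,0],0.94],[[22,-58,-60],[0,0,0],0.94],[[22,-58,-30],[0,0,0],0.94],[[22,-58,-10],[0,0,0],0.94],[[22,-58,0],[0,0,0],0.94],[[22,-55,0],[0,0,0],0.94],[[22,-51,0],[0,0,0],0.94],[[22,-47,0],[0,0,0],0.94],[[22,-43,0],[0,0,0],0.94],[[22,-39,0],[0,0,0],0.94],[[22,-35,0],[0,0,0],0.94],[[22,-32,0],[0,0,0],0.94],[[22,-30,0],[0,0,0],0.94],[[22,-30,0],[0,0,0],0.94]]}}

```text
clock: 22.25
ee_pos: [578.3, 63.6, -6.4]
tcp_rot: [180.0, -0.0, -0.1]
wrist_force: [0.9, -0.1, 0.1]
finger_gap: 5.3
```

```bash
python3 look.py 6
```

```text
[-15.6  40.5  11.1 106.7 -12.9  34.  -86.5] [578.3  63.6  -6.4] 22.25
top (array([ 526.2, -120.2]), array([29.4, 29.1]), 12.7) [344. 250.]
top (array([688.1,  -5.5]), array([31. , 29.3]), 47.1) [302. 202.]
scene (array([696.9,  -3.8]), array([40.4, 26.8]), 53.8) [280. 276.]
scene (array([590.9,  34.8]), array([39.1, 37.4]), 88.9) [327. 262.]
scene (array([ 534.7, -117.2]), array([40., 35.]), 15.4) [306. 214.]
```

View pics/scene_6.png

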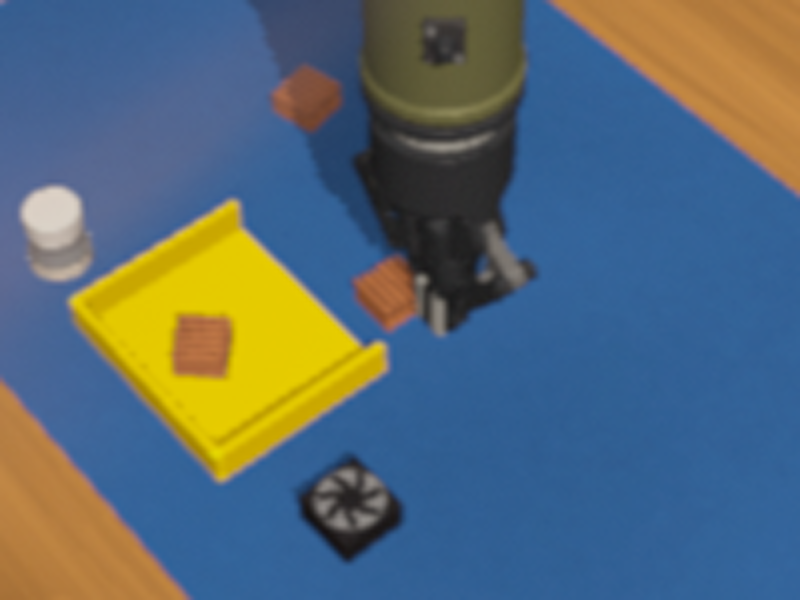

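The sink is now square, at crop (387,292), about y = 31. Going behind it and pushing straight in.

{"name": "step_arm", "arguments": {"deltas": [[[0,-8,0],[0,0,0],0.94],[[0,-10,-40],[0,0,0],0.9],[[-10,-5,-60],[0,0,0],0.86],[[-35,20,-60],[0,0,0],0.86],[[-42,32,-60],[0,0,0],0.86],[[-42,32,-30],[0,0,0],0.86],[[-42,32,-10],[0,0,0],0.86],[[-42,32,-1],[0,0,0],0.86],[[-38,32,-1],[0,0,0],0.86],[[-32,32,-1],[0,0,0],0.86],[[-26,32,-1],[0,0,0],0.86],[[-20,32,-1],[0,0,0],0.86],[[-13,32,-1],[0,0,0],0.86],[[-5,32,-1],[0,0,0],0.86],[[3,32,-1],[0,0,0],0.86],[[11,32,-1],[0,0,0],0.86],[[19,32,-1],[0,0,0],0.86],[[25,32,-1],[0,0,0],0.86],[[28,32,-1],[0,0,0],0.86],[[28,32,-1],[0,0,0],0.86]]}}

```text
clock: 24.35
ee_pos: [606.6, 31.9, -5.5]
tcp_rot: [180.0, -0.0, -0.1]
wrist_force: [-0.3, -0.8, -0.5]
finger_gap: 12.2
```

```bash
python3 look.py
```

```text
[-12.2  41.9  11.2 102.6 -12.5  36.7 -83.7] [606.6  31.9  -5.5] 24.35
top (array([ 526.8, -120.3]), array([30.2, 29.1]), 13.8) [344. 250.]
top (array([687.5, -18.4]), array([12.5, 26.1]), 85.5) [305. 202.]
scene (array([696.9,  -3.8]), array([40.4, 26.8]), 53.8) [280. 276.]
scene (array([633.5,  35. ]), array([38.5, 36.3]), 86.5) [313. 272.]
```

{"name": "step_arm", "arguments": {"deltas": [[[6,0,0],[0,0,0],0.86],[[14,0,0],[0,0,0],0.86],[[22,0,0],[0,0,0],0.86],[[30,0,0],[0,0,0],0.86],[[37,0,0],[0,0,0],0.86],[[41,0,0],[0,0,0],0.86],[[43,0,0],[0,0,0],0.86],[[43,0,0],[0,0,0],0.86],[[33,0,0],[0,0,0],0.86],[[28,0,-30],[0,0,0],0.86],[[0,0,-70],[0,0,0],0.86],[[-20,0,-70],[0,0,0],0.86],[[-20,0,-70],[0,0,0],0.86]]}}

```text
clock: 25.75
ee_pos: [583.3, 32.1, 65.9]
tcp_rot: [-180.0, 0.0, -0.1]
wrist_force: [1.6, 0.2, -0.7]
finger_gap: 11.8
```

```bash
python3 look.py
```

```text
[-13.8  34.9  13.1 103.2 -10.9  43.2 -85. ] [583.3  32.1  65.9] 25.75
top (array([ 526.2, -120. ]), array([29.5, 28.4]), 15.8) [344. 250.]
top (array([687.5, -18.4]), array([12.5, 26.1]), 85.5) [305. 202.]
scene (array([687.8,  15.8]), array([40.9, 82.8]), 24.2) [288. 279.]
scene (array([ 539., -119.]), array([48.6, 31.3]), 67.8) [306. 214.]
```

{"name": "step_arm", "arguments": {"deltas": [[[-15,25,-5],[0,0,-0.15],0.82],[[-30,65,-5],[0,0,-0.3],0.82],[[-45,105,-5],[0,0,-0.45],0.82],[[-55,145,-5],[0,0,-0.6],0.82],[[-55,180,-5],[0,0,-0.75],0.82],[[-55,195,-5],[0,0,-0.9],0.82],[[-55,195,-5],[0,0,-1.05],0.82],[[-55,195,-5],[0,0,-1.2],0.82],[[-55,195,-5],[0,0,-1.35],0.82],[[-55,195,-5],[0,0,-1.5],0.82],[[-55,195,-5],[0,0,-1.571],0.82],[[-55,195,-5],[0,0,-1.571],0.82],[[-55,195,-5],[0,0,-1.571],0.82]]}}

```text
clock: 27.15
ee_pos: [531.1, -163.2, 68.9]
tcp_rot: [-180.0, -0.0, 89.8]
wrist_force: [-0.6, 0.1, -0.5]
finger_gap: 15.7
```

```bash
python3 look.py
```

```text
[ 24.   32.4 -14.4 107.1  11.5  41.9   2.9] [ 531.1 -163.2   68.9] 27.15
top (array([ 526.8, -120.4]), array([30.2, 30. ]), 13.8) [344. 250.]
top (array([670.7,  32.9]), array([31.4, 29.1]), 85.1) [290. 209.]
top (array([687.8,  -5.3]), array([31.8, 30. ]), 47.1) [302. 202.]
scene (array([687.8,  15.8]), array([40.9, 82.8]), 24.2) [288. 279.]
scene (array([ 534.7, -117.2]), array([40., 35.]), 15.4) [306. 214.]
```

{"name": "step_arm", "arguments": {"deltas": [[[0,-3,30],[0,0,0],0.82],[[0,-3,55],[0,0,0],0.82],[[0,-3,67],[0,0,0],0.82],[[0,-3,73],[0,0,0],0.82],[[2,-3,76],[0,0,0],0.82],[[8,-3,76],[0,0,0],0.82],[[14,-3,76],[0,0,0],0.82],[[20,-3,76],[0,0,0],0.82],[[26,-3,76],[0,0,0],0.82],[[33,-3,76],[0,0,0],0.82],[[41,-3,76],[0,0,0],0.82],[[49,-3,76],[0,0,0],0.82],[[57,-3,76],[0,0,0],0.82],[[65,-3,76],[0,0,0],0.82],[[73,-3,76],[0,0,0],0.82],[[81,-3,76],[0,0,0],0.82],[[88,-3,76],[0,0,0],0.82],[[92,-3,76],[0,0,0],0.82],[[94,-3,76],[0,0,0],0.82],[[94,-3,76],[0,0,0],0.82]]}}

```text
clock: 29.25
ee_pos: [528.1, -68.7, -6.4]
tcp_rot: [-180.0, -0.0, 90.0]
wrist_force: [0.4, 0.5, 0.4]
finger_gap: 15.3
```

```bash
python3 look.py
```

```text
[ 11.7  37.3 -10.6 114.1  13.   29.7  -8.2] [528.1 -68.7  -6.4] 29.25
top (array([530.2, -33.7]), array([32.1, 11. ]), 4.5) [315. 251.]
top (array([670.7,  32.9]), array([31.4, 29.1]), 85.1) [290. 209.]
top (array([687.6,  -5.6]), array([31.2, 30.2]), 49.9) [302. 202.]
scene (array([687.8,  15.8]), array([40.9, 82.8]), 24.2) [288. 279.]
scene (array([538.5, -42. ]), array([46.1, 36.1]), 86.7) [325. 232.]
```

{"name": "step_arm", "arguments": {"deltas": [[[-12,0,0],[0,0,0],0.82],[[-15,0,-40],[0,0,0],0.82],[[-15,0,-70],[0,0,0.1],0.82],[[0,-20,-70],[0,0,0.25],0.82],[[12,-40,-70],[0,0,0.4],0.82],[[25,-60,-70],[0,0,0.55],0.82],[[25,-60,-70],[0,0,0.7],0.82],[[25,-60,-70],[0,0,0.85],0.82],[[25,-60,-70],[0,0,1.0],0.82],[[25,-60,-70],[0,0,1.15],0.82],[[25,-60,-70],[0,0,1.3],0.82],[[25,-60,-70],[0,0,1.45],0.82],[[25,-60,-70],[0,0,1.571],0.82],[[25,-60,-70],[0,0,1.571],0.82],[[25,-60,-70],[0,0,1.571],0.82]]}}

```text
clock: 30.85
ee_pos: [468.1, -44.6, 63.6]
tcp_rot: [180.0, 0.0, 0.1]
wrist_force: [-0.3, 1.4, -0.2]
finger_gap: 15.4
```

```bash
python3 look.py
```

```text
[ -7.   27.6  13.6 120.2 -11.3  33.4 -75.4] [468.1 -44.6  63.6] 30.85
top (array([670.7,  32.9]), array([31.4, 29.1]), 85.1) [290. 209.]
top (array([688.1,  -5.5]), array([31.8, 29.4]), 47.3) [302. 202.]
scene (array([687.8,  15.8]), array([40.9, 82.8]), 24.2) [288. 279.]
scene (array([538.5, -38.6]), array([39.2, 36.3]), 87.6) [325. 233.]
```

{"name": "step_arm", "arguments": {"deltas": [[[0,-2,30],[0,0,0],0.86],[[0,-2,52],[0,0,0],0.86],[[0,-2,62],[0,0,0],0.86],[[0,-2,68],[0,0,0],0.86],[[4,-2,70],[0,0,0],0.86],[[11,-2,70],[0,0,0],0.86],[[18,-2,70],[0,0,0],0.86],[[25,-2,70],[0,0,0],0.86],[[31,-2,70],[0,0,0],0.86],[[37,-2,70],[0,0,0],0.86],[[44,-2,70],[0,0,0],0.86],[[51,-2,70],[0,0,0],0.86],[[59,-2,70],[0,0,0],0.86],[[67,-2,70],[0,0,0],0.86],[[75,-2,70],[0,0,0],0.86],[[83,-2,70],[0,0,0],0.86],[[91,-2,70],[0,0,0],0.86],[[96,-2,70],[0,0,0],0.86],[[98,-2,70],[0,0,0],0.86],[[98,-2,70],[0,0,0],0.86]]}}

```text
clock: 32.95
ee_pos: [566.3, -42.0, -6.5]
tcp_rot: [180.0, -0.0, -0.1]
wrist_force: [-0.4, 0.1, 0.6]
finger_gap: 12.1
```

```bash
python3 look.py 7
```

```text
[ -5.5  39.7  11.5 108.9 -13.6  32.7 -75.2] [566.3 -42.   -6.5] 32.95
top (array([669.5,  37.6]), array([21.8, 32.4]), 85.8) [289. 208.]
scene (array([687.8,  15.8]), array([40.9, 82.8]), 24.2) [288. 279.]
scene (array([593.6, -38.8]), array([41.6, 38.8]), 1.8) [307. 244.]
```

View pics/scene_7.png

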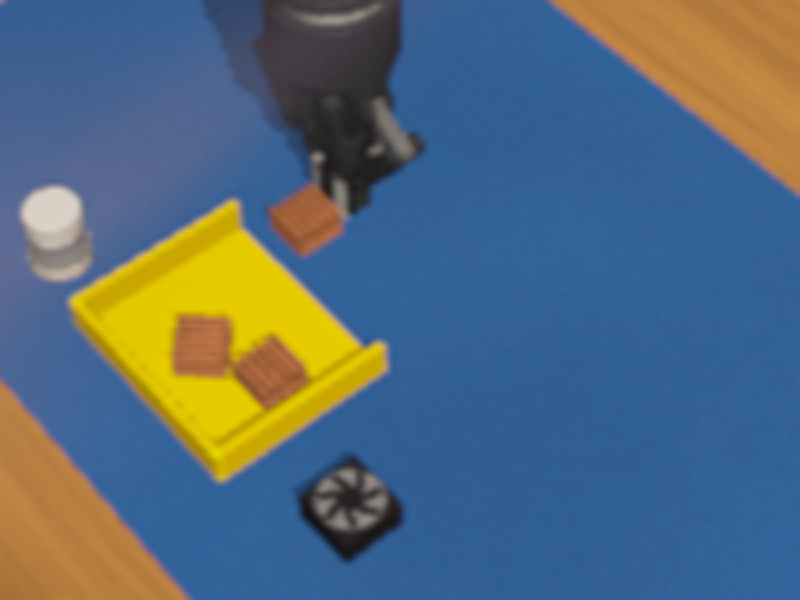

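The third sink is square to the fingers at crop (307,218) and lined up with the bay. The other two lie inside. Final push, then retreat.

{"name": "step_arm", "arguments": {"deltas": [[[5,0,0],[0,0,0],0.86],[[12,0,0],[0,0,0],0.86],[[20,0,0],[0,0,0],0.86],[[28,0,0],[0,0,0],0.86],[[36,0,0],[0,0,0],0.86],[[44,0,0],[0,0,0],0.86],[[52,0,0],[0,0,0],0.86],[[60,0,0],[0,0,0],0.86],[[67,0,0],[0,0,0],0.86],[[72,0,0],[0,0,0],0.86],[[75,0,0],[0,0,0],0.86],[[75,0,0],[0,0,0],0.86],[[65,0,0],[0,0,0],0.86],[[58,0,-30],[0,0,0],0.86],[[30,0,-70],[0,0,0],0.86],[[-20,0,-100],[0,0,0],0.86],[[-70,0,-110],[0,0,0],0.86],[[-110,0,-110],[0,0,0],0.86],[[-120,0,-110],[0,0,0],0.86],[[-120,0,-110],[0,0,0],0.86]]}}

```text
clock: 35.05
ee_pos: [443.7, -41.7, 104.1]
tcp_rot: [-180.0, 0.0, -0.1]
wrist_force: [1.4, -0.1, 0.7]
finger_gap: 12.2
```

```bash
python3 look.py 8
python3 - <<'E'
from h import *
for t in("top0","top_last"):
    f=np.load(t+".npy",allow_pickle=True).item(); m,_=inmat(f)
    print(t,[rect(f,k,48)[0] for k in blobs(mask(f,(0,0,150),(179,60,255))&m,10,1000)],
      [rect(f,k,23)[:2] for k in blobs(mask(f,(0,0,0),(179,255,60))&m,20,2000)],
      [rect(f,k,10)[0] for k in blobs(mask(f,(45,120,40),(75,255,255)),20,3000)])
E
```

```text
[ -9.2  22.2  15.6 120.9  -9.6  38.1 -77.1] [443.7 -41.7 104.1] 35.05
top (array([662.6, -42.9]), array([28. , 32.4]), 85.3) [314. 209.]
top (array([670.7,  32.9]), array([31.4, 29.1]), 85.1) [290. 209.]
top (array([687.8,  -5.3]), array([31.8, 30. ]), 47.1) [302. 202.]
scene (array([687.1,  -3.4]), array([113.5,  58. ]), 84.0) [286. 274.]
top0 [array([ 711. , -116.4])] [] []
top_last [array([ 711.2, -114.8])] [(array([411.5, -59.4]), array([147.9, 181.7]))] []
```

View pics/top_8.png

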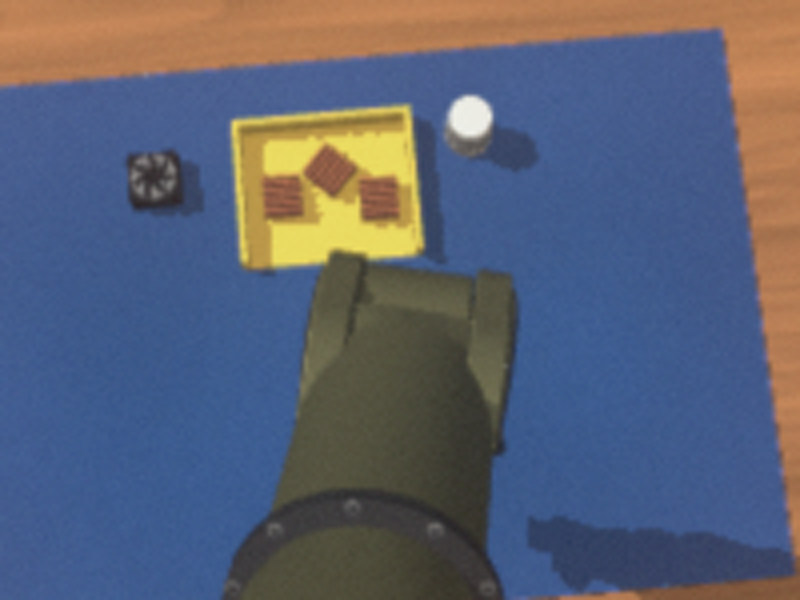

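All three sinks are well inside: crop (283,198), (330,170) and (379,199). The fan, at crop (155,180) or full-frame (258.6,204.9), and the jar are where they started.

```bash
python3 -c "
from station import *
print(finish_job())"
```

```text
the job is handed in; nothing more can be done
None
```

I swept all three heatsinks into the bay by pushing only, and handed the job in at about 35 s. `finish_job` gave no verdict.

**Last check (top camera, bay frame):** the sinks lie at about (-10, -40), (-2, 36) and (15, -2) mm. That is at least 18 mm inside every limit, against a calibration good to about 2 mm. They look flat, and the gripper is clear of everything, about 100 mm up and behind the bay. The jar measured within 2 mm of its start and the fan's pixel position was unchanged. My colour check for the screwdriver and the fan returned nothing usable. I judged the fan by eye; I didn't re-check the screwdriver, but the arm never went near it.

**What went wrong or disagreed:**
- **Tip height:** the real fingertips sat about 16 mm above the reported TCP, not 17 mm below it as `tip_extent` says. My first push passed over the middle sink without touching it. I measured the true tip height from the range image and pushed at a reported TCP height of about -7 mm.
- **Left sink:** it turned about 20° and drifted towards the bay's left wall partway in. I nudged it square from the side before pushing it home.
- **Joint limit:** one quarter turn brought joint 7 to -165.1°, close to its -165.47° limit. I turned it the other way afterwards.
- **Cameras:** the scene camera reads positions about 8 mm high in x because it sees the sinks' side faces, so I used the top camera for the final positions.

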